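Clamp an optical cell square in the light path

ROBOT

A 6-joint arm with a two-finger parallel gripper is mounted at the origin on a cart in front of the work surface, level with it; the furniture and walls round the work are solid. World frame = base frame: x ahead of the robot, y to its left, z up, the work surface at z = 0. Lengths are in mm, angles in rad, forces in N, time in s.
With the tool pointing down it reaches from about 200 to 875 mm from the base axis. Payload 3.4 kg.
Tool frame: the origin (TCP) lies midway between the tips of the shut fingers; the grasp point (between the pads) lies 19 mm behind it; y points along the fingers, z is the direction in which the jaws open and shut, and the axes are right-handed (so a half turn about y gives the same grasp; the last joint's range is limited). The gripper opens to 94 mm and grips with 3 to 60 N. Pads are 16 mm wide; open, the fingers measure 119 mm over their backs; the gripper's body (75 mm by 177 mm) begins 78 mm behind the grasp point.
Start: joints at [1.178, 0.276, 1.505, -0, 1.361, -0.121], TCP at [154.385, 553.923, 205.493] pointing down, gripper open.
Joint ranges: [-2.89, 2.89], [-0.75, 2.08], [0.22, 2.7], [-1.18, 4.32], [0.11, 2.71], [-2.7, 2.7]. Speed limits (rad/s): [2.57, 2.57, 3.14, 3.14, 3.14, 3.14].

INTERFACE

Orientations are given as a unit quaternion [x, y, z, w].
In Python, from bench import get_state, capture, sign_off gives the robot as it stands.
- The arm moves only by the tool jog_arm, never from a script. Its argument "commands" is text: rows parted by semicolons, each of 5 numbers parted by spaces: the shift along the tool's x, y, z in mm, then the turn about the tool's y in rad, then the gripper command: -1 is fully open, 1 is shut, values between are in proportion. In form: tx ty tz twist jaw; .... A call has exactly 10 rows; each row shifts and turns the commanded pose from where the row before left it, along the tool's axes as they then stand; what a row does not reach is not made up. A row lasts 1/12 s, in which the tool goes at most 41.7 mm and 7.16 degrees, less where a joint would pass 70% of its speed; a pose out of reach is approached as far as the arm can. A call with a gripper value outside its range is refused whole. The fingers move at their own pace and stop on an object; the grip force is fixed at half the most. Time passes only in rows, so rows that do not move let the fingers close, or fill a call up. It gives the time, the measured TCP pose, the force and the opening at its end, in the units of the state.
- get_state(): the state, without advancing time (a new reading comes with each control period).
- capture(name): name is "side" or "top" or "wrist"; returns a dict with "img" (420x560x3 uint8, red, green, blue), "fov_y" (degrees; the focal length in pixels is half the picture's height over the tangent of half this angle, whatever the lens; pixels are square), "cx", "cy" (the principal point, pixels), "cam_to_world" (4x4, takes a point from camera to world coordinates). Camera axes: x right, y up, looking along -z (the intrinsics and any distortion apply to the point x, -y, -z); pixel columns grow to the right and rows downward; lengths in mm; the calibration is good to about 2 mm. A picture is of the moment at which its call begins. There is no depth.
- sign_off(): hands the job in, once; it reports no verdict.
The state is a dict: "time_s": time; "qpos": joint angles; "joint_vel": joint speeds; "effort": joint torques, N m; "position": TCP position; "ee_rot": TCP orientation; "force": force on the tool from outside, world axes, zero at the start; "moment": the same for the moment, N m; "width": finger opening in mm.
Only numpy, scipy, OpenCV 4.12 (cv2) and the standard library are available. Lean on these libraries where they do the work, as an engineer would, in place of code of your own. Each camera call takes 0.05 s, during which the arm holds its last target. There are 200 camera calls.

TASK

Stand the glass optical cell upright on the floor of the photometer's black channel, turned so that its clear faces look at the lamp and the detector. Then push the blue finger plate so that the sprung orange pad slides the cell squarely against the steel stop and stays pressing on it; the last user moved the stop, so feel for it, and press gently: hold it with some 4 to 8 N, for more than 12 N could crack it. Do not tip the cell or disturb the things standing round about.

Things in the scene. Friction and masses are not known exactly. Their poses are not given: they have to be found in the camera images.
- cell: Square optical cell, 34 x 34 x 70 mm tall, about 130 g, upright on the worktop. Origin: centre of its underside, z up. Clear bluish faces: +y and -y; white frosted faces: +x and -x. Black cap (top 8 mm, also 34 mm wide) with a yellow line on top along y, from clear face to clear face. A half turn makes no difference.
- holder: Fixed open photometer on an aluminium base plate, x -140 to +75, y -105 to +105, 12 mm thick. Origin: on the worktop, below the point where the light path crosses the channel; z up. The light runs along y at x = 0 from the white lamp box (+y end, top at z = 70 mm) to the grey detector box (-y end, top at z = 58 mm). The channel between them runs along x.
- channel (a point): Point on the middle of the channel floor (z = 12 mm), at x = -22 mm in the holder's frame; axes as the holder's. A cell lowered here is clear of stop and open clamp. Black walls: from 26 mm on the -x side of this point to 72 mm on its +x side, inner faces 36.4 mm apart, tops 30 mm above the floor, the last 4 mm flared outward by 4 mm a side; a notch in each at the light.
- light (a point): Point on the light path in the middle of the channel, 20 mm above its floor. The steel stop (top 26 mm above the floor) closes the channel's +x end: its face lies somewhere 6 to 28 mm beyond this point in +x. It is locked, its setting differs each time and is not reported; a cell resting on it has its centre -11 to +11 mm from this point along x.
- clamp (a joint): Travel (m) of the clamp slide towards the stop, along the holder's +x; range 0 to 0.060, starts between 0 and 0.008. It drags with about 7 N and stays where it is left, unless the pad's spring pushes it back with more than that.
- pad: Orange pad on the clamp slide, 28 mm wide, top 26 mm above the channel floor, on a spring of 4 N/mm with 6 mm of give. Origin = the holder's when the clamp is at 0; its face (faces +x, meets the cell) lies at x = -58 mm from it. Its force on the cell is the push on the finger plate less the 7 N drag; when the plate is let go at most about 7 N remain, held by the drag.
- finger_plate (a point): Middle of the top edge of the blue finger plate's rear (-x) face, the face to push, towards the holder's +x; z = 64 mm. The plate is upright, 34 mm wide (y), 10 mm thick (x), free from z = 24 mm up, and moves with the clamp slide. Behind it is only the slide's strip (top z = 22 mm, 15 mm long) between two guide rails (top z = 21 mm).
- slip_box: Bystander: small white box, 34 x 34 x 14 mm; origin at its underside.
- violet_bottle: Bystander: violet dropper bottle with black bulb, 34 mm wide, 107 mm tall; origin at its underside.
- white_pot: Bystander: white screw-top jar, 70 mm wide, 75 mm tall; origin at its underside.

How it is judged (in metres and radians):
At the end, for the whole second after the job is handed in: The cell stands at rest, upright (0.05 rad), on the channel floor (2.5 mm), within 3 mm of the channel's middle and 14 mm of the light path, clear faces square to the light path (0.05 rad, either way round), and the pad still presses it on the stop with over 3 N (z of cell in the frame of holder between 0.01 and 0.0145 m and y of cell in the frame of holder between -0.003 and 0.003 m and x of cell in the frame of holder between -0.014 and 0.014 m and angle between the y axis of cell and the y axis of holder, either way round below 0.05 rad and angle between cell's own z axis and vertical below 0.05 rad and contact force between pad and cell above 3 N and linear speed of cell below 0.01 m/s); the robot touches nothing.
It fails at once if the pad presses the cell with more than 12 N (contact force between pad and cell above 12 N).
It fails at once if the cell is rammed into or jammed in the holder (more than 30 N) (contact force between cell and holder above 30 N).
It fails at once if the cell is tipped by more than 0.35 rad (angle between cell's own z axis and vertical above 0.35 rad).
It fails at once if the white box, the violet bottle or the white jar is shifted by more than 15 mm (distance of any of slip_box, violet_bottle, white_pot from where it was at the start of the episode above 0.015 m).
It also fails if it takes over 54 s, if anything falls off the work surface, if the arm or the gripper's body presses on something with over 40 N, if the wrist force passes 120 N, or if a joint passes its speed limit or range.

## Working session

There is one attempt and no reset: what is moved stays moved. The work goes in short steps, Python scripts to look and compute and a tool call to move; the robot and the scene stay as the last step left them, time stands still between calls to the robot, and variables do not carry over. Pictures are saved under pics/ and viewed, about 8 in all and at most 12, crops included, and the job is handed in when it is done.

Besides the shell and the picture viewer there is one more tool, called by a JSON object that holds its "op" and its "data". jog_arm: Moves the arm, as the interface text tells. Its arguments: {"type":"object","properties":{"commands":{"type":"string"}},"required":["commands"]}

```bash
mkdir -p pics; cat > h.py <<'E'
from bench import get_state, capture
import numpy as np, cv2, pickle
def snap(n,tag):
    c=capture(n); cv2.imwrite(f'pics/{tag}.png',c['img'][:,:,::-1]); pickle.dump(c,open(f'pics/{tag}.pkl','wb')); return c
def load(tag): return pickle.load(open(f'pics/{tag}.pkl','rb'))
def ray(c,u,v):
    f=210/np.tan(np.radians(c['fov_y'])/2); M=np.array(c['cam_to_world'])
    d=M[:3,:3]@np.array([(u-c['cx'])/f,-(v-c['cy'])/f,-1]); return M[:3,3],d
def at(c,u,v,z):
    o,d=ray(c,u,v); return (o+d*(z-o[2])/d[2]).round(1)
def proj(c,p):
    f=210/np.tan(np.radians(c['fov_y'])/2); M=np.array(c['cam_to_world'])
    q=M[:3,:3].T@(np.array(p,float)-M[:3,3]); return np.array([c['cx']+f*q[0]/-q[2],c['cy']-f*q[1]/-q[2]]).round(1)
def crop(tag,x,y,w,h,s):
    i=cv2.imread(f'pics/{tag}.png')[y:y+h,x:x+w]; cv2.imwrite(f'pics/{tag}_c{x}.png',cv2.resize(i,None,fx=s,fy=s,interpolation=cv2.INTER_CUBIC))
E
python3 - <<'E'
from h import *
for n in('top','side','wrist'):
    c=snap(n,n+'0'); print(n,{k:(np.round(v,3).tolist()) for k,v in c.items() if k!='img'}, c.keys())
a=[cv2.imread(f'pics/{n}0.png') for n in('top','side')]
print(get_state())
E
```

```text
top {'fov_y': 44.234, 'cx': 286.519, 'cy': 206.417, 'cam_to_world': [[0.005, 0.984, -0.181, 356.658], [-1.0, 0.002, -0.015, 34.066], [-0.014, 0.181, 0.983, 1423.926], [0.0, 0.0, 0.0, 1.0]]} dict_keys(['img', 'fov_y', 'cx', 'cy', 'cam_to_world'])
side {'fov_y': 42.055, 'cx': 287.476, 'cy': 218.62, 'cam_to_world': [[0.865, 0.255, -0.432, 34.787], [-0.501, 0.445, -0.742, -885.279], [0.003, 0.858, 0.513, 725.024], [0.0, 0.0, 0.0, 1.0]]} dict_keys(['img', 'fov_y', 'cx', 'cy', 'cam_to_world'])
wrist {'fov_y': 66.957, 'cx': 277.077, 'cy': 206.875, 'cam_to_world': [[0.268, -0.928, -0.259, 78.926], [0.963, 0.258, 0.074, 573.592], [-0.002, -0.27, 0.963, 383.959], [0.0, 0.0, 0.0, 1.0]]} dict_keys(['img', 'fov_y', 'cx', 'cy', 'cam_to_world'])
{'time_s': 0.15, 'qpos': array([ 1.17800814e+00,  2.76397724e-01,  1.50579064e+00,  3.38030156e-06,
        1.36069668e+00, -1.21013144e-01]), 'joint_vel': array([ 0.00175621, -0.00219895, -0.00355833, -0.00069124, -0.0003548 ,
       -0.00048607]), 'effort': array([ 8.01616734e-04, -4.04935670e+01, -2.37428695e+01,  7.04327621e-02,
        3.15642252e-02, -8.72827263e-05]), 'position': array([154.2091463 , 553.51531424, 204.85370946]), 'ee_rot': array([ 0.70102977, -0.095909  ,  0.09567454, -0.70014649]), 'force': array([ 0.46105831,  0.52041744, -0.13401787]), 'moment': array([-0.02080502, -0.0313792 , -0.04591668]), 'width': 94.19332261249946}
```

View pics/top0.png

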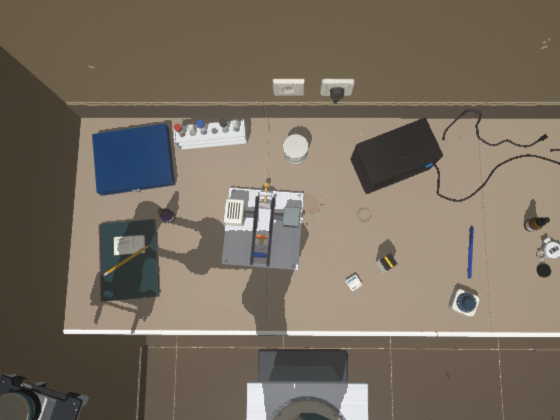

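View pics/side0.png

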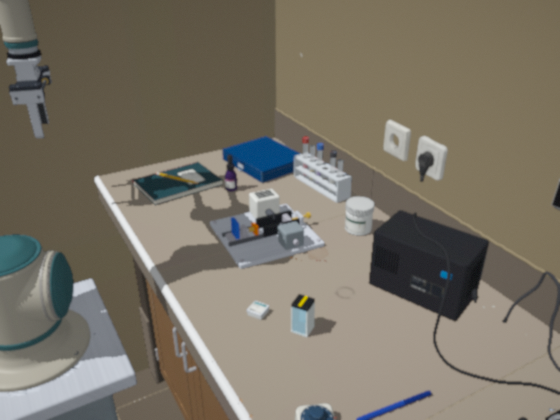

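The top view shows the cell at (389,263), the holder at about (262,228), the slip box at (354,282), the bottle at (167,215) and the jar at (295,148). I'll enlarge the holder and the cell.

```bash
python3 - <<'E'
from h import *
t=cv2.imread('pics/top0.png')
a=cv2.resize(t[180:275,215:310],(570,570),interpolation=cv2.INTER_CUBIC)
b=cv2.resize(t[245:283,370:408],(228,228),interpolation=cv2.INTER_CUBIC)
s=cv2.imread('pics/side0.png')[285:345,280:325]
b2=cv2.resize(s,None,fx=5,fy=5,interpolation=cv2.INTER_CUBIC)
o=np.zeros((570,800,3),np.uint8);o[:,:570]=a;o[:228,572:]=b;o[240:540,572:797]=b2
cv2.imwrite('pics/m1.png',o)
E
```

```text
(no output)
```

View pics/m1.png

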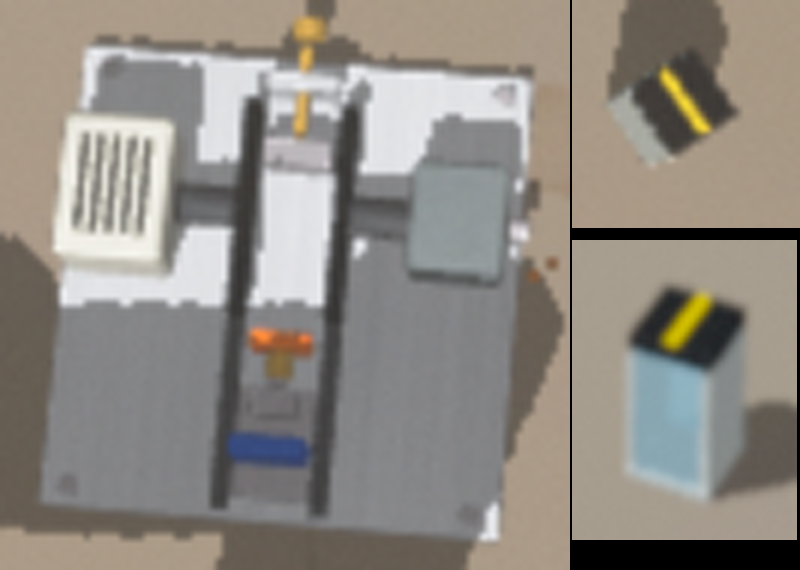

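The crop shows the holder base corners at about (88,45), (533,80), (497,540) and (40,503), each ÷6 plus (215,180). The cell cap is centred at crop (685,100), with its yellow line running from (662,70) to (708,130).

```bash
python3 - <<'E'
from h import *
c=load('top0'); s=load('side0')
H=[at(c,215+u/6,180+v/6,12)[:2] for u,v in [(88,45),(533,80),(497,540),(40,503)]]
H=np.array(H); print(H.tolist())
L=np.array([(75,105),(75,-105),(-140,-105),(-140,105)])
M,_=cv2.estimateAffinePartial2D(L.astype(float),H,method=cv2.LMEDS)
A=L-L.mean(0);B=H-H.mean(0)
th=np.arctan2((A[:,0]*B[:,1]-A[:,1]*B[:,0]).sum(),(A*B).sum()); R=np.array([[np.cos(th),-np.sin(th)],[np.sin(th),np.cos(th)]])
o=H.mean(0)-R@L.mean(0); print('holder',o,th,'scale',np.sqrt((B**2).sum()/(A**2).sum()),(L@R.T+o-H).round(1).tolist())
P=lambda u,v,z:at(c,370+(u-572)/6,245+v/6,z)
p,q=P(662,70,70),P(708,130,70);print('cell',P(685,100,70),p,q,np.linalg.norm(p-q),'yaw of line',np.degrees(np.arctan2(*(p-q)[1::-1])))
print('cell side', at(s,280+(687-572)/5,285+(320-240)/5,70))
# side line (708,297)->(668,345)
p,q=at(s,280+(708-572)/5,285+(297-240)/5,70),at(s,280+(668-572)/5,285+(345-240)/5,70);print(p,q,np.degrees(np.arctan2(*(p-q)[1::-1])))
for n,x,y in [('stop',20,0),('chan',-22,0)]: print(n,R@[x,y]+o)
print('plate px->',at(c,215+268/6,180+465/6,64), 'pred',R@[-100,0]+o)
for z in(12,42): print('walls', R.T@(at(c,215+252/6,180+200/6,z)[:2]-o),R.T@(at(c,215+345/6,180+200/6,z)[:2]-o))
print('pad', R.T@(at(c,215+282/6,180+332/6,38)[:2]-o),'finger', R.T@(at(c,215+268/6,180+436/6,64)[:2]-o),R.T@(at(c,215+266/6,180+463/6,64)[:2]-o),'stop top',R.T@(at(c,215+300/6,180+168/6,38)[:2]-o))
print('lamp/det',[R.T@(at(c,215+u/6,180+v/6,z)[:2]-o) for u,v,z in[(119,192,70),(458,215,58)]])
E
```

```text
[[669.8, 214.9], [653.5, 7.2], [440.7, 23.7], [456.6, 231.5]]
holder [587.55258434 116.81053626] -0.07744550893139017 scale 0.9929851802649681 [[0.7, 0.8], [0.7, -0.9], [-0.9, -0.7], [-0.5, 0.8]]
cell [ 459.9 -212.9   70. ] [ 472.8 -203.3   70. ] [ 446.9 -222.5   70. ] 32.24050247747391 yaw of line 36.55001138172127
cell side [ 460.9 -211.4   70. ]
[ 474.8 -203.8   70. ] [ 447.3 -220.2   70. ] 30.810313461545736
stop [607.49263625 115.26317397]
chan [565.61852725 118.51263479]
plate px-> [469.9 124.5  64. ] pred [487.85232483 124.54734776]
walls [ 7.35083907 20.92089268] [ 10.87706853 -21.93474529]
walls [ 2.43633568 18.33290959] [  5.89293384 -23.62542605]
pad [-55.79442831  -0.32822984] finger [-105.2483919    -0.25416779] [-117.0671802    -0.46920973] stop top [19.53781676 -1.70403991]
lamp/det [array([-3.27748705, 75.16117922]), array([  0.48235693, -75.3992192 ])]
```

```bash
cat >> h.py <<'E'
from scipy.spatial.transform import Rotation as Ro
def info(tgt=None,yaw=None):
    s=get_state(); R=Ro.from_quat(s['ee_rot']).as_matrix(); p=s['position']
    y=np.degrees(np.arctan2(R[1,2],R[0,2])); print('t%.2f'%s['time_s'],'p',p.round(1),'jaw yaw %.1f'%y,'w %.1f'%s['width'],'F',s['force'].round(1),'q6 %.2f'%s['qpos'][5],'tooly',R[:,1].round(3))
    if tgt is not None: print(' tool shift now',(R.T@(np.array(tgt)-p)).round(1))
    if yaw is not None:
        d=(y-yaw+90)%180-90; print(' twist',np.radians(d).round(3)); R2=R@Ro.from_euler('y',np.radians(d)).as_matrix(); 
        if tgt is not None: print(' tool shift after twist',(R2.T@(np.array(tgt)-p)).round(1))
    return s,R
E
python3 - <<'E'
from h import *
s,R=info([460,-212,190],35); print(R.round(3))
E
```

```text
t0.15 p [154.2 553.5 204.9] jaw yaw 74.4 w 94.2 F [ 0.5  0.5 -0.1] q6 -0.12 tooly [-0.    -0.001 -1.   ]
 tool shift now [ 500.1   15.6 -655.3]
 twist 0.688
 tool shift after twist [ 802.5   15.6 -188.6]
[[ 0.963 -0.     0.268]
 [-0.268 -0.001  0.963]
 [-0.    -1.    -0.001]]
```

{"op": "jog_arm", "data": {"commands": "20 0 -26 0 -1;24 0 -32 0 -1;24 0 -32 0 -1;24 0 -32 0 -1;20 0 -25 0.1147 -1;25 0 -25 0.1147 -1;28 0 -22 0.1147 -1;30 0 -20 0.1147 -1;33 0 -16 0.1147 -1;34 0 -12 0.1147 -1"}}

```text
time_s: 0.98
position: [290.9, 214.2, 205.4]
ee_rot: [-0.626, 0.328, -0.328, 0.626]
force: [0.2, -0.1, 0.6]
width: 94.3
```

```bash
python3 -c "
from h import *
info([460,-212,190],35)"
```

```text
t0.98 p [290.9 214.2 205.4] jaw yaw 34.7 w 94.3 F [ 0.2 -0.1  0.6] q6 -0.16 tooly [ 0.  0. -1.]
 tool shift now [ 446.7   15.5 -103.7]
 twist -0.005
 tool shift after twist [ 446.2   15.5 -106. ]
```

{"op": "jog_arm", "data": {"commands": "40 0 -9 0 -1;40 0 -9 0 -1;40 0 -9 0 -1;40 0 -9 0 -1;40 0 -9 0 -1;40 0 -9 0 -1;40 0 -9 0 -1;40 0 -9 0 -1;40 0 -9 0 -1;40 0 -9 0 -1"}}

```text
time_s: 1.82
position: [446.7, -165.5, 205.3]
ee_rot: [-0.627, 0.327, -0.327, 0.627]
force: [0.3, -0.0, -0.9]
width: 93.8
```

```bash
python3 -c "
from h import *
info([460,-212,190],35)
c=snap('wrist','w1'); print(proj(c,[460,-212,70]))"
```

```text
t1.82 p [ 446.7 -165.5  205.3] jaw yaw 34.9 w 93.8 F [ 0.3 -0.  -0.9] q6 -1.11 tooly [-0.  0. -1.]
 tool shift now [ 45.8  15.2 -15.8]
 twist -0.001
 tool shift after twist [ 45.7  15.2 -15.8]
[262.7 238.7]
```

View pics/w1.png

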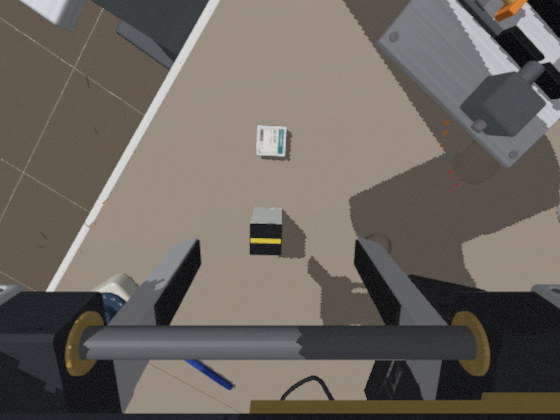

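Wrist view: the cell cap spans about (249–282, 225–256) with its yellow line at row 241, nearly parallel to the jaws. Next I'll fit the line and the cap numerically.

```bash
python3 - <<'E'
from h import *
c=load('w1'); im=c['img'].astype(int)
m=np.zeros(im.shape[:2],bool); r=np.s_[215:270,235:300]
y=(im[...,0]>150)&(im[...,1]>130)&(im[...,2]<90); m[r]=y[r]
k=(im.max(2)<70)|y; k2=np.zeros_like(m); k2[r]=k[r]
n,l,st,ce=cv2.connectedComponentsWithStats(k2.astype(np.uint8)); i=1+st[1:,4].argmax(); print('cap',st[i],ce[i])
for nm,mk in(('line',m),('cap',l==i)):
    v,u=np.nonzero(mk); W=np.array([at(c,a,b,70) for a,b in zip(u,v)])[:,:2]
    print(nm,W.mean(0).round(1), cv2.minAreaRect(W.astype(np.float32)))
    if nm=='line':
        vx,vy,_,_=cv2.fitLine(W.astype(np.float32),cv2.DIST_L2,0,.01,.01).ravel(); print(np.degrees(np.arctan2(vy,vx)))
E
```

```text
cap [250 224  33  32 936] [265.53205128 238.90705128]
line [ 463.  -212.3] ((463.1671447753906, -212.2293243408203), (31.92829132080078, 5.132071495056152), 31.890785217285156)
32.50633
cap [ 462.7 -210.5] ((463.0784912109375, -210.77056884765625), (33.569793701171875, 34.915287017822266), 33.05022430419922)
```

```bash
python3 -c "
from h import *
info([462.5,-212,40],32.5)"
```

```text
t1.87 p [ 450.9 -173.3  205.1] jaw yaw 34.8 w 94.0 F [ 4.5 -4.8  0.4] q6 -1.11 tooly [ 0.004 -0.008 -1.   ]
 tool shift now [ 36.9 165.5 -12.3]
 twist 0.04
 tool shift after twist [ 37.4 165.5 -10.8]
```

{"op": "jog_arm", "data": {"commands": "18 10 -5 0.04 -1;19 20 -6 0 -1;0 30 0 0 -1;0 30 0 0 -1;0 0 0 0 -1;0 0 0 0 -1;0 0 0 0 -1;0 0 0 0 -1;0 0 0 0 -1;0 0 0 0 -1"}}

```text
time_s: 2.7
position: [458.9, -200.5, 116.9]
ee_rot: [0.621, -0.338, 0.34, -0.621]
force: [0.2, 0.6, -0.2]
width: 94.1
```

```bash
python3 -c "
from h import *
info([462.5,-212,40],32.5)
c=snap('wrist','w2')
im=c['img'].astype(int);y=(im[...,0]>150)&(im[...,1]>130)&(im[...,2]<90); y[:200]=0
n,l,st,ce=cv2.connectedComponentsWithStats(y.astype(np.uint8));print(st[1:],ce[1:])
i=1+st[1:,4].argmax();v,u=np.nonzero(l==i);W=np.array([at(c,a,b,70) for a,b in zip(u,v)])[:,:2].astype(np.float32);print(cv2.minAreaRect(W))"
```

```text
t2.70 p [ 458.9 -200.5  116.9] jaw yaw 32.7 w 94.1 F [ 0.2  0.6 -0.2] q6 -1.12 tooly [ 0.003 -0.001 -1.   ]
 tool shift now [11.4 77.  -3.3]
 twist 0.004
 tool shift after twist [11.4 77.  -3.3]
[[254 237  42   6 251]
 [ 70 369   1   1   1]] [[274.41832669 239.49003984]
 [ 70.         369.        ]]
((463.508056640625, -211.85073852539062), (31.345462799072266, 4.195379257202148), 32.71905517578125)
```

{"op": "jog_arm", "data": {"commands": "6 12 -2 0.002 -1;6 20 -1 0 -1;0 25 0 0 -1;0 20 0 0 -1;0 0 0 0 -1;0 0 0 0 0.2;0 0 0 0 1;0 0 0 0 1;0 0 0 0 1;0 0 0 0 1"}}

```text
time_s: 3.58
position: [462.7, -212.3, 39.5]
ee_rot: [0.62, -0.339, 0.34, -0.62]
force: [-0.1, 0.0, -0.3]
width: 64.2
```

{"op": "jog_arm", "data": {"commands": "0 0 0 0 1;0 0 0 0 1;0 -2 0 0 1;0 -20 0 0 1;0 -30 0 0 1;0 -30 0 0 1;0 -20 0 0 1;0 0 0 0 1;0 0 0 0 1;0 0 0 0 1"}}

```text
time_s: 4.42
position: [461.3, -211.5, 139.6]
ee_rot: [-0.62, 0.34, -0.339, 0.62]
force: [-0.1, -0.5, -0.0]
width: 0.7
```

```bash
python3 -c "
from h import *
info([565.6,118.5,150],85.6)
c=snap('wrist','w3')"
```

```text
t4.42 p [ 461.3 -211.5  139.6] jaw yaw 32.6 w 0.7 F [-0.1 -0.5 -0. ] q6 -1.14 tooly [-0.001  0.001 -1.   ]
 tool shift now [-221.8  -10.2  265.6]
 twist -0.925
 tool shift after twist [ 78.7 -10.2 337. ]
```

The fingers were slower than I allowed for and shut after the lift, so there is no grasp. I'll check whether the cell was disturbed.

```bash
python3 -c "
from h import *
c=snap('side','s1');crop('s1',220,260,120,100,3)
crop('w3',180,130,220,220,2)
i=cv2.imread('pics/s1_c220.png');j=cv2.imread('pics/w3_c180.png');o=np.zeros((440,800,3),np.uint8);o[:300,:360]=i;o[:440,360:800]=j;cv2.imwrite('pics/m2.png',o)
c=load('w3')
im=c['img'].astype(int);y=(im[...,0]>150)&(im[...,1]>130)&(im[...,2]<90); y[:200]=0
n,l,st,ce=cv2.connectedComponentsWithStats(y.astype(np.uint8))
i=1+st[1:,4].argmax();print(st[i]);v,u=np.nonzero(l==i);W=np.array([at(c,a,b,70) for a,b in zip(u,v)])[:,:2].astype(np.float32);print(cv2.minAreaRect(W))"
```

```text
[260 215  39   7 237]
((463.1784973144531, -212.381591796875), (31.302404403686523, 5.258632183074951), 32.828617095947266)
```

View pics/m2.png

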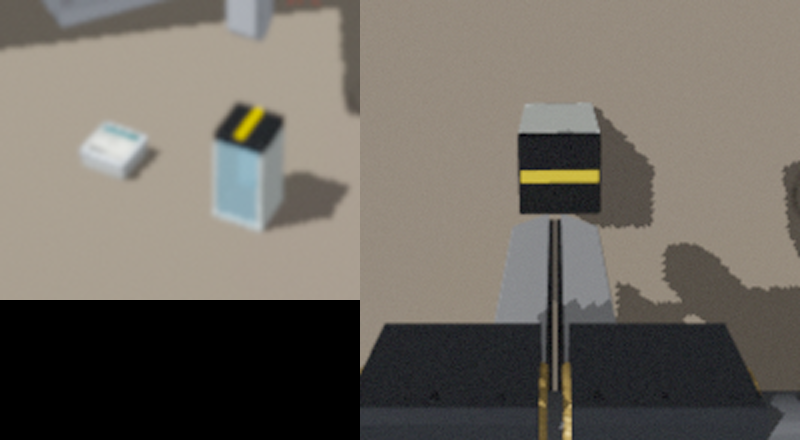

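The cell is upright and unmoved (line centre at (463.2, −212.4)). I'll retry with the full closing time.

{"op": "jog_arm", "data": {"commands": "0 0 0 0 -0.2;0 0 0 0 -0.2;0 0 0 0 -0.2;0 0 0 0 -0.2;0 0 0 0 -0.2;0 0 0 0 -0.2;0 0 0 0 -0.2;0 0 0 0 -0.2;0 0 0 0 -0.2;0 0 0 0 -0.2"}}

```text
time_s: 5.35
position: [462.0, -211.9, 140.5]
ee_rot: [-0.62, 0.34, -0.34, 0.62]
force: [0.6, -1.1, 0.9]
width: 56.1
```

{"op": "jog_arm", "data": {"commands": "1.5 10 0 0 -0.2;0 20 0 0 -0.2;0 25 0 0 -0.2;0 25 0 0 -0.2;0 20 0 0 -0.2;0 0 0 0 -0.2;0 0 0 0 -0.2;0 0 0 0 0.5;0 0 0 0 1;0 0 0 0 1"}}

```text
time_s: 6.18
position: [463.8, -213.8, 41.7]
ee_rot: [0.62, -0.339, 0.341, -0.62]
force: [0.2, 0.2, 0.1]
width: 40.0
```

{"op": "jog_arm", "data": {"commands": "0 0 0 0 1;0 0 0 0 1;0 0 0 0 1;0 0 0 0 1;0 0 0 0 1;0 0 0 0 1;0 0 0 0 1;0 0 0 0 1;0 0 0 0 1;0 0 0 0 1"}}

```text
time_s: 7.02
position: [463.7, -213.6, 41.5]
ee_rot: [-0.62, 0.339, -0.34, 0.62]
force: [-0.3, 0.0, 6.5]
width: 34.0
```

{"op": "jog_arm", "data": {"commands": "0 -8 0 0 1;0 -20 0 0 1;0 -25 0 -0.1 1;0 -25 0 -0.1 1;0 -20 0 -0.12 1;0 -10 0 -0.12 1;0 0 0 -0.12 1;0 0 0 -0.12 1;0 0 0 -0.12 1;0 0 0 -0.12 1"}}

```text
time_s: 7.85
position: [462.2, -212.9, 148.5]
ee_rot: [-0.706, 0.027, -0.027, 0.707]
force: [0.0, 0.0, -1.4]
width: 33.8
```

```bash
python3 -c "
from h import *
info([565.6,118.5,150],85.6)"
```

```text
t7.85 p [ 462.2 -212.9  148.5] jaw yaw 85.6 w 33.8 F [ 0.   0.  -1.4] q6 -2.06 tooly [-0.001  0.    -1.   ]
 tool shift now [ 77.9  -1.4 338.3]
 twist 0.001
 tool shift after twist [ 77.6  -1.4 338.3]
```

{"op": "jog_arm", "data": {"commands": "5 0 20 0 1;9 0 40 0 1;9 0 40 0 1;9 0 40 0 1;9 0 40 0 1;9 0 40 0 1;9 0 40 0 1;9 0 38 0 1;5 0 25 0 1;5 0 15 0 1"}}

```text
time_s: 8.68
position: [568.0, 120.4, 148.3]
ee_rot: [-0.706, 0.028, -0.028, 0.707]
force: [0.5, -0.4, -1.6]
width: 33.9
```

{"op": "jog_arm", "data": {"commands": "0 0 0 0 1;0 0 0 0 1;0 0 0 0 1;0 0 0 0 1;0 0 0 0 1;0 0 0 0 1;0 0 0 0 1;0 0 0 0 1;0 0 0 0 1;0 0 0 0 1"}}

```text
time_s: 9.52
position: [568.2, 117.1, 148.5]
ee_rot: [-0.706, 0.029, -0.029, 0.707]
force: [-0.1, -0.1, -1.8]
width: 33.9
```

```bash
python3 -c "
from h import *
info([565.6,118.5,150],85.6)
c=snap('wrist','w4');snap('top','t4');snap('side','s4')
crop('s4',195,170,150,110,5)
cv2.imwrite('pics/w4b.png',cv2.resize(cv2.imread('pics/w4.png'),(800,600),interpolation=cv2.INTER_CUBIC))"
```

```text
t9.52 p [568.2 117.1 148.5] jaw yaw 85.3 w 33.9 F [-0.1 -0.1 -1.8] q6 -1.41 tooly [ 0.  0. -1.]
 tool shift now [-2.7 -1.5  1.1]
 twist -0.005
 tool shift after twist [-2.7 -1.5  1.1]
```

View pics/w4b.png

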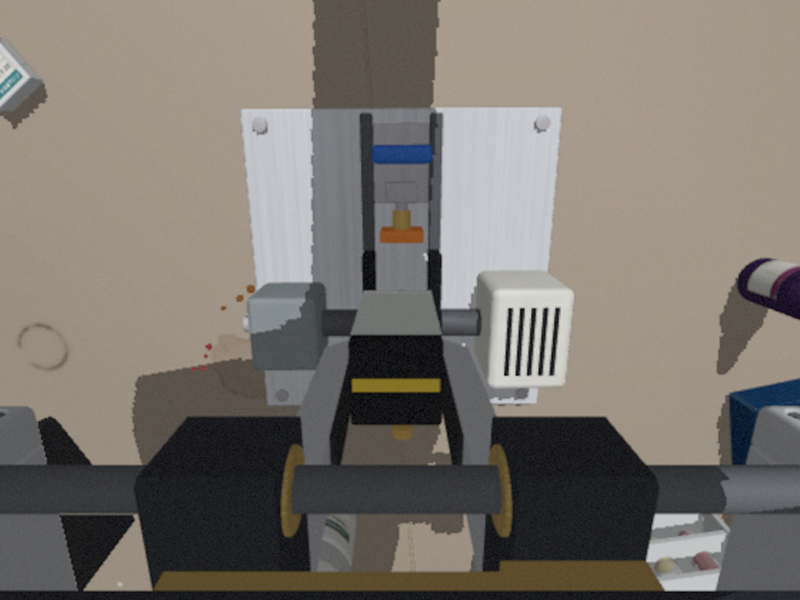

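Wrist view (×1.43 zoom): base rear corners at (242,110) and (560,107), blue plate across 373–432 at row 146, orange pad across 381–424, and cell line 352–441 at row 385. I'll turn these into holder coordinates.

```bash
python3 - <<'E'
from h import *
c=load('w4'); k=1.42857; P=lambda u,v,z:at(c,u/k,v/k,z)
for n,a,b,z in[('rear',(242,110),(560,107),12),('front',(268,405),(538,404),12),('finger',(373,147),(432,147),64),('pad face',(381,242),(424,242),38),('rail in',(373,200),(431,200),21),('lamp top rear',(478,272),(563,272),70),('det top rear',(251,283),(326,283),58),('cell line',(352,385),(441,385),177)]:
    p,q=P(*a,z),P(*b,z); d=q-p; print(n,p[:2],q[:2],'len %.1f'%np.linalg.norm(d),'mid',((p+q)/2)[:2].round(1),'yaw %.2f'%np.degrees(np.arctan2(d[1],d[0])))
print(P(402,147,64),P(402,242,38))
E
```

```text
rear [445.7  25.8] [460.7 231.3] len 206.0 mid [453.2 128.6] yaw 85.83
front [658.1   9. ] [674.3 217.7] len 209.3 mid [666.2 113.4] yaw 85.56
finger [477.8 110.6] [480.5 143.1] len 32.6 mid [479.2 126.8] yaw 85.25
pad face [534.8 109.1] [537.  136.6] len 27.6 mid [535.9 122.8] yaw 85.43
rail in [509.1 105.5] [512.2 143.9] len 38.5 mid [510.6 124.7] yaw 85.38
lamp top rear [551.9 165.2] [556.  214.4] len 49.4 mid [554.  189.8] yaw 85.24
det top rear [550.3  28.3] [554.1  74.1] len 46.0 mid [552.2  51.2] yaw 85.26
cell line [564.8 100.1] [567.5 132.5] len 32.5 mid [566.2 116.3] yaw 85.24
[479.1 126.6  64. ] [535.9 122.5  38. ]
```

View pics/s4_c195.png

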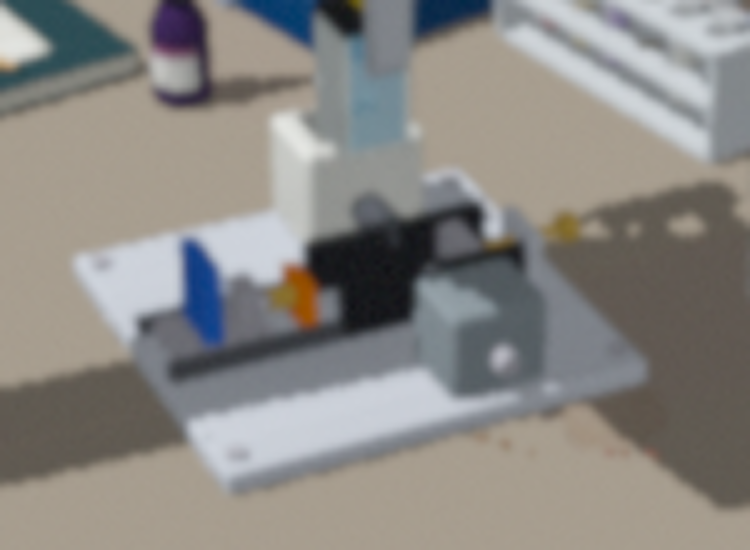

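Measured by the same camera, the channel mid-line is at y≈120.3 (at x=568) and the yaw is about 85.4°. The cell is at y=117.1 and yaw 85.3°. I'll shift +3.2 along the jaw and go down to just above the walls.

{"op": "jog_arm", "data": {"commands": "0 5 1 0 1;0 10 1.2 0 1;0 15 1 0 1;0 14 0 0 1;0 10 0 0 1;0 5 0 0 1;0 0 0 0 1;0 0 0 0 1;0 0 0 0 1;0 0 0 0 1"}}

```text
time_s: 10.5
position: [569.2, 120.5, 90.3]
ee_rot: [-0.706, 0.028, -0.03, 0.707]
force: [-0.1, 0.3, -1.2]
width: 34.1
```

```bash
python3 -c "
from h import *
info([568.2,120.3,89],85.4)
c=snap('wrist','w5');snap('top','t5')
crop('w5',200,90,160,160,3.6)"
```

```text
t10.50 p [569.2 120.5  90.3] jaw yaw 85.3 w 34.1 F [-0.1  0.3 -1.2] q6 -1.40 tooly [ 0.002  0.    -1.   ]
 tool shift now [-1.   1.3 -0.3]
 twist -0.002
 tool shift after twist [-1.   1.3 -0.3]
```

View pics/w5_c200.png

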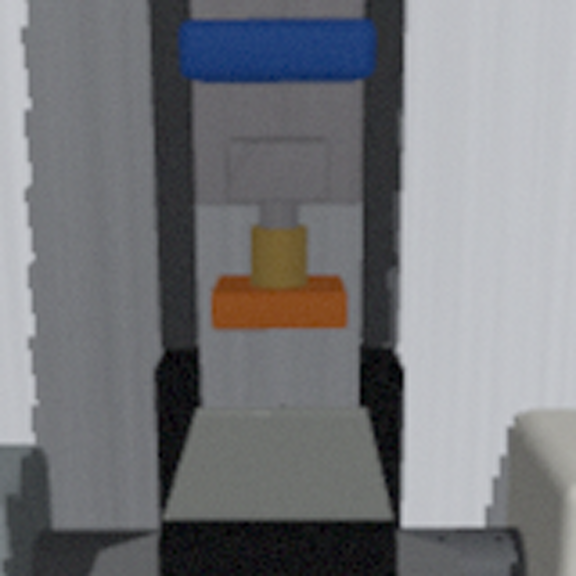

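The close crop shows the cell's lower rear edge at 197–366 (mid 281.5), with the channel edges at 201–360 (mid 280.5). After parallax the cell sits about 0.4 mm too far to +y. I'll correct that and lower it gently.

{"op": "jog_arm", "data": {"commands": "0 2 -0.4 0 1;0 3 0 0 1;0 3 0 0 1;0 3 0 0 1;0 3 0 0 1;0 3 0 0 1;0 3 0 0 1;0 0 0 0 1;0 0 0 0 1;0 0 0 0 1"}}

```text
time_s: 11.43
position: [568.6, 120.1, 69.5]
ee_rot: [-0.706, 0.029, -0.029, 0.707]
force: [-1.0, 0.4, -1.2]
width: 33.7
```

{"op": "jog_arm", "data": {"commands": "0 2 0 0 1;0 3 0 0 1;0 3 0 0 1;0 2 0 0 1;0 2 0 0 1;0 1 0 0 1;0 0 0 0 1;0 0 0 0 1;0 0 0 0 1;0 0 0 0 1"}}

```text
time_s: 12.27
position: [568.6, 120.1, 56.6]
ee_rot: [-0.706, 0.029, -0.029, 0.707]
force: [0.0, 0.9, -0.3]
width: 34.0
```

Bottom about 15 mm. I'll creep down until there is contact.

{"op": "jog_arm", "data": {"commands": "0 0.7 0 0 1;0 0.5 0 0 1;0 0.5 0 0 1;0 0.4 0 0 1;0 0.3 0 0 1;0 0 0 0 1;0 0 0 0 1;0 0 0 0 1;0 0 0 0 1;0 0 0 0 1"}}

```text
time_s: 13.1
position: [568.5, 120.1, 54.1]
ee_rot: [-0.706, 0.029, -0.029, 0.707]
force: [-0.1, -0.1, -1.2]
width: 34.1
```

{"op": "jog_arm", "data": {"commands": "0 0.3 0 0 1;0 0.3 0 0 1;0 0.3 0 0 1;0 0 0 0 1;0 0 0 0 1;0 0 0 0 1;0 0 0 0 1;0 0 0 0 1;0 0 0 0 1;0 0 0 0 1"}}

```text
time_s: 13.93
position: [568.6, 120.1, 53.5]
ee_rot: [-0.706, 0.029, -0.029, 0.707]
force: [-0.1, 0.7, 5.3]
width: 34.0
```

Floor contact at about 6 N. I'll release to a 47 mm opening, which clears the lamp and detector boxes, and then lift straight up.

{"op": "jog_arm", "data": {"commands": "0 0 0 0 0.2;0 0 0 0 0.1;0 0 0 0 0;0 0 0 0 0;0 0 0 0 0;0 0 0 0 0;0 0 0 0 0;0 0 0 0 0;0 0 0 0 0;0 0 0 0 0"}}

```text
time_s: 14.77
position: [568.5, 120.1, 53.2]
ee_rot: [-0.706, 0.029, -0.029, 0.707]
force: [-0.2, -0.5, 0.6]
width: 46.7
```

{"op": "jog_arm", "data": {"commands": "0 -4 0 0 0;0 -8 0 0 0;0 -12 0 0 0;0 -20 0 0 0;0 -25 0 0 0;0 -15 0 0 0;0 0 0 0 1;0 0 0 0 1;0 0 0 0 1;0 0 0 0 1"}}

```text
time_s: 15.6
position: [567.4, 120.0, 135.9]
ee_rot: [0.707, -0.03, 0.028, -0.706]
force: [-0.2, -0.6, 0.0]
width: 23.9
```

```bash
python3 -c "
from h import *
info([463,128,36],85.4)
c=snap('wrist','w6');crop('w6',180,90,200,200,3)"
```

```text
t15.60 p [567.4 120.  135.9] jaw yaw 85.3 w 23.9 F [-0.2 -0.6  0. ] q6 -1.40 tooly [-0.003 -0.    -1.   ]
 tool shift now [-104.5  100.2   -0.5]
 twist -0.002
 tool shift after twist [-104.5  100.2   -0.3]
```

View pics/w6_c180.png

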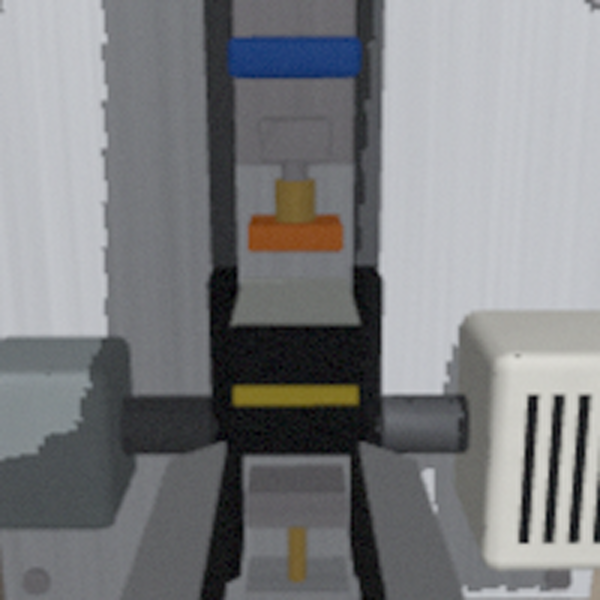

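The cell stands square in the channel, with its line across the light path and the pad behind it at crop (295,235). The blue plate is at crop row 38. Next I'll go back behind the plate with the fingers shut.

{"op": "jog_arm", "data": {"commands": "-10 0 0 0 1;-20 0 0 0 1;-25 0 0 0 1;-25 0 -0.6 0 1;-20 0 0 0 1;-12 0 0 0 1;-5 0 0 0 1;0 0 0 0 1;0 0 0 0 1;0 0 0 0 1"}}

```text
time_s: 16.48
position: [453.2, 129.0, 137.3]
ee_rot: [-0.706, 0.029, -0.03, 0.707]
force: [-0.6, -0.8, 0.8]
width: 0.4
```

{"op": "jog_arm", "data": {"commands": "0 10 0 0 1;0 20 0 0 1;0 20 0 0 1;0 20 0 0 1;0 15 0 0 1;0 10 0 0 1;0 4 0 0 1;0 0 0 0 1;0 0 0 0 1;0 0 0 0 1"}}

```text
time_s: 17.32
position: [452.9, 129.1, 38.8]
ee_rot: [-0.706, 0.028, -0.03, 0.707]
force: [0.2, 0.5, -0.0]
width: 0.4
```

```bash
python3 -c "
from h import *
info([479,126.8,36],85.4)
c=load('w6');print(at(c,180+295/3,90+38/3,64),at(c,180+295/3,90+250/3,38))"
```

```text
t17.32 p [452.9 129.1  38.8] jaw yaw 85.3 w 0.4 F [ 0.2  0.5 -0. ] q6 -1.36 tooly [ 0.002  0.    -1.   ]
 tool shift now [26.2  2.8 -0.2]
 twist -0.002
 tool shift after twist [26.2  2.8 -0.2]
[478.3 126.9  64. ] [536.1 122.3  38. ]
```

{"op": "jog_arm", "data": {"commands": "2 0 0 0 1;3 0 0 0 1;2 0 0 0 1;1.5 0 0 0 1;1 0 0 0 1;1 0 0 0 1;1 0 0 0 1;1 0 0 0 1;1 0 0 0 1;0 0 0 0 1"}}

```text
time_s: 18.15
position: [465.5, 127.9, 38.2]
ee_rot: [-0.706, 0.029, -0.029, 0.707]
force: [0.6, -0.7, 0.4]
width: 0.2
```

{"op": "jog_arm", "data": {"commands": "1 0 0 0 1;1 0 0 0 1;1 0 0 0 1;1 0 0 0 1;1 0 0 0 1;0.5 0 0 0 1;0.5 0 0 0 1;0 0 0 0 1;0 0 0 0 1;0 0 0 0 1"}}

```text
time_s: 18.98
position: [467.8, 127.7, 37.9]
ee_rot: [0.707, -0.031, 0.027, -0.706]
force: [-5.2, 0.6, 4.8]
width: 0.7
```

{"op": "jog_arm", "data": {"commands": "1 0 0 0 1;1 0 0 0 1;1 0 0 0 1;1 0 0 0 1;1 0 0 0 1;1 0 0 0 1;0 0 0 0 1;0 0 0 0 1;0 0 0 0 1;0 0 0 0 1"}}

```text
time_s: 19.82
position: [473.8, 127.2, 37.9]
ee_rot: [-0.706, 0.031, -0.027, 0.707]
force: [-7.2, 1.7, 5.4]
width: 0.5
```

```bash
python3 -c "
from h import *
s,R=info();print(s['moment'])"
```

```text
t19.82 p [473.8 127.2  37.9] jaw yaw 85.3 w 0.5 F [-7.2  1.7  5.4] q6 -1.37 tooly [-0.006  0.    -1.   ]
[0.34169853 1.05838896 0.08287589]
```

{"op": "jog_arm", "data": {"commands": "1 0 0 0 1;1.2 0 0 0 1;1.2 0 0 0 1;1.2 0 0 0 1;1.2 0 0 0 1;1.2 0 0 0 1;1.2 0 0 0 1;1 0 0 0 1;0 0 0 0 1;0 0 0 0 1"}}

```text
time_s: 20.65
position: [482.4, 126.6, 37.9]
ee_rot: [-0.706, 0.032, -0.026, 0.707]
force: [-7.3, 1.1, 6.4]
width: 0.5
```

{"op": "jog_arm", "data": {"commands": "1 0 0 0 1;1 0 0 0 1;1 0 0 0 1;1 0 0 0 1;1 0 0 0 1;1 0 0 0 1;1 0 0 0 1;0 0 0 0 1;0 0 0 0 1;0 0 0 0 1"}}

```text
time_s: 21.48
position: [489.3, 126.0, 37.8]
ee_rot: [-0.706, 0.032, -0.026, 0.707]
force: [-7.0, 2.1, 6.7]
width: 0.3
```

```bash
python3 -c "
from h import *
s,R=info();print(s['moment'])
snap('side','s7')
crop('s7',195,170,150,110,5)"
```

```text
t21.48 p [489.3 126.   37.8] jaw yaw 85.3 w 0.3 F [-7.   2.1  6.7] q6 -1.38 tooly [-0.008  0.001 -1.   ]
[0.37263184 1.26512598 0.10208823]
```

View pics/s7_c195.png

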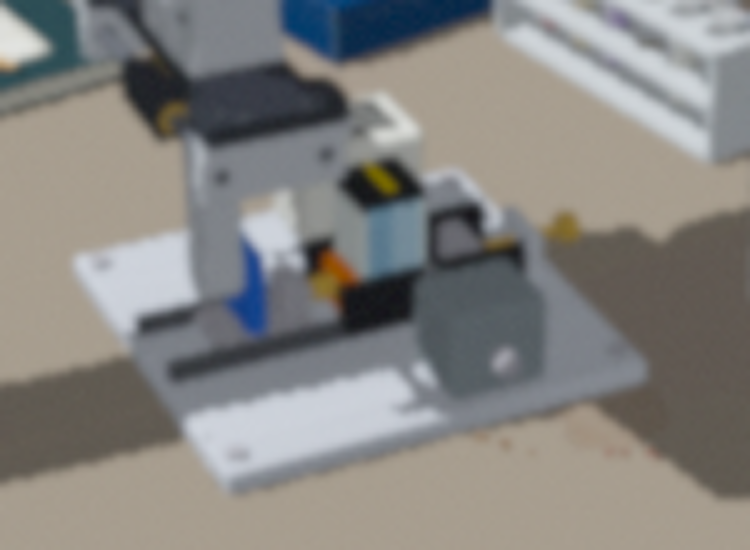

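{"op": "jog_arm", "data": {"commands": "0.8 0 0 0 1;0.8 0 0 0 1;0.8 0 0 0 1;0.8 0 0 0 1;0.8 0 0 0 1;0.8 0 0 0 1;0.7 0 0 0 1;0 0 0 0 1;0 0 0 0 1;0 0 0 0 1"}}

```text
time_s: 22.37
position: [494.8, 125.6, 37.8]
ee_rot: [-0.706, 0.032, -0.026, 0.707]
force: [-7.8, 2.0, 6.8]
width: 0.6
```

{"op": "jog_arm", "data": {"commands": "0.7 0 0 0 1;0.7 0 0 0 1;0.7 0 0 0 1;0.7 0 0 0 1;0.7 0 0 0 1;0.7 0 0 0 1;0.5 0 0 0 1;0 0 0 0 1;0 0 0 0 1;0 0 0 0 1"}}

```text
time_s: 23.2
position: [499.4, 125.2, 37.8]
ee_rot: [-0.706, 0.032, -0.026, 0.707]
force: [-7.9, 1.7, 6.4]
width: 0.1
```

{"op": "jog_arm", "data": {"commands": "0.6 0 0 0 1;0.6 0 0 0 1;0.6 0 0 0 1;0.6 0 0 0 1;0.6 0 0 0 1;0.5 0 0 0 1;0.5 0 0 0 1;0 0 0 0 1;0 0 0 0 1;0 0 0 0 1"}}

```text
time_s: 24.03
position: [503.4, 124.9, 37.8]
ee_rot: [-0.706, 0.032, -0.026, 0.707]
force: [-6.9, 1.5, 5.9]
width: 0.8
```

```bash
python3 -c "
from h import *
c=snap('wrist','w8')"
```

{"op": "jog_arm", "data": {"commands": "0.6 0 0 0 1;0.6 0 0 0 1;0.6 0 0 0 1;0.6 0 0 0 1;0.6 0 0 0 1;0.5 0 0 0 1;0.5 0 0 0 1;0 0 0 0 1;0 0 0 0 1;0 0 0 0 1"}}

```text
time_s: 24.92
position: [507.4, 124.6, 37.8]
ee_rot: [-0.706, 0.032, -0.026, 0.707]
force: [-7.6, 0.7, 6.2]
width: 0.6
```

{"op": "jog_arm", "data": {"commands": "0.6 0 0 0 1;0.6 0 0 0 1;0.6 0 0 0 1;0.6 0 0 0 1;0.6 0 0 0 1;0.5 0 0 0 1;0.5 0 0 0 1;0 0 0 0 1;0 0 0 0 1;0 0 0 0 1"}}

```text
time_s: 25.75
position: [510.8, 124.4, 37.8]
ee_rot: [-0.706, 0.032, -0.026, 0.707]
force: [-8.3, 1.5, 7.1]
width: 0.5
```

{"op": "jog_arm", "data": {"commands": "0.5 0 0 0 1;0.5 0 0 0 1;0.5 0 0 0 1;0 0 0 0 1;0 0 0 0 1;0 0 0 0 1;0 0 0 0 1;0 0 0 0 1;0 0 0 0 1;0 0 0 0 1"}}

```text
time_s: 26.58
position: [511.2, 124.3, 37.9]
ee_rot: [-0.706, 0.033, -0.025, 0.707]
force: [-10.8, 1.6, 8.8]
width: 0.4
```

```bash
python3 -c "
from h import *
s,R=info();print(s['moment'])
F=[]"
```

```text
t26.58 p [511.2 124.3  37.9] jaw yaw 85.3 w 0.4 F [-10.8   1.6   8.8] q6 -1.39 tooly [-0.011  0.001 -1.   ]
[0.44710118 1.7594323  0.06464959]
```

The stop is felt at TCP x≈510.5: a 1.5 mm command gave only 0.4 mm of travel and about 2.5 N more. I'll add a little more.

{"op": "jog_arm", "data": {"commands": "0.4 0 0 0 1;0.4 0 0 0 1;0.4 0 0 0 1;0 0 0 0 1;0 0 0 0 1;0 0 0 0 1;0 0 0 0 1;0 0 0 0 1;0 0 0 0 1;0 0 0 0 1"}}

```text
time_s: 27.42
position: [511.6, 124.3, 37.8]
ee_rot: [-0.706, 0.033, -0.025, 0.707]
force: [-11.5, 2.4, 10.4]
width: 0.6
```

{"op": "jog_arm", "data": {"commands": "0.4 0 0 0 1;0.4 0 0 0 1;0.2 0 0 0 1;0 0 0 0 1;0 0 0 0 1;0 0 0 0 1;0 0 0 0 1;0 0 0 0 1;0 0 0 0 1;0 0 0 0 1"}}

```text
time_s: 28.25
position: [511.8, 124.3, 37.9]
ee_rot: [-0.706, 0.034, -0.024, 0.707]
force: [-13.5, 2.9, 11.2]
width: 0.5
```

Push is about 13.6 N, so the pad presses with about 6 N. I'll back straight off.

{"op": "jog_arm", "data": {"commands": "-1 0 0 0 1;-1 0 0 0 1;-1 0 0 0 1;-2 0 0 0 1;-3 0 0 0 1;-4 0 0 0 1;-5 0 0 0 1;-5 0 0 0 1;0 0 0 0 1;0 0 0 0 1"}}

```text
time_s: 29.08
position: [497.2, 125.3, 38.3]
ee_rot: [-0.706, 0.029, -0.029, 0.707]
force: [0.1, -0.6, 0.6]
width: 0.2
```

{"op": "jog_arm", "data": {"commands": "-5 0 0 0 1;-5 -5 0 0 1;0 -15 0 0 1;0 -25 0 0 1;0 -25 0 0 1;0 -25 0 0 1;0 -15 0 0 1;0 0 0 0 1;0 0 0 0 1;0 0 0 0 1"}}

```text
time_s: 29.92
position: [486.2, 126.1, 147.2]
ee_rot: [0.707, -0.03, 0.028, -0.706]
force: [-1.7, 0.1, -0.1]
width: 0.2
```

```bash
python3 -c "
from h import *
info()
snap('wrist','w9');crop('w9',180,80,200,200,3);snap('side','s9');snap('top','t9')
o=np.zeros((600,800,3),np.uint8)
w=cv2.imread('pics/w9.png')[100:340,170:390];o[:480,:440]=cv2.resize(w,(440,480))
s=cv2.imread('pics/s9.png')[180:270,210:320];o[:295,440:800]=cv2.resize(s,(360,295),interpolation=cv2.INTER_CUBIC)
t=cv2.imread('pics/t9.png')[180:275,215:310];o[296:596,500:800]=cv2.resize(t,(300,300),interpolation=cv2.INTER_CUBIC)
cv2.imwrite('pics/m3.png',o)"
```

```text
t29.92 p [486.2 126.1 147.2] jaw yaw 85.3 w 0.2 F [-1.7  0.1 -0.1] q6 -1.37 tooly [-0.002 -0.    -1.   ]
```

View pics/m3.png

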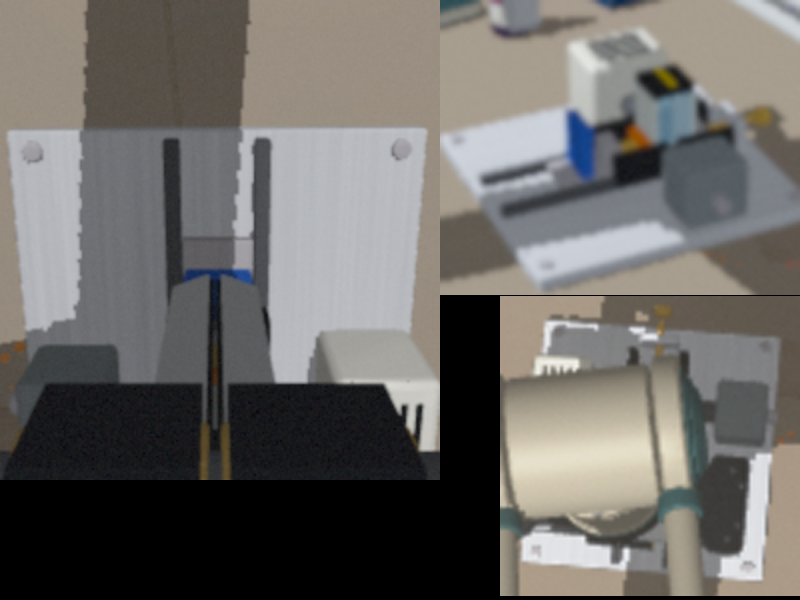

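The side view shows the cell upright, the pad against its rear face and the fingers clear. I'll move aside for one last unobstructed check.

{"op": "jog_arm", "data": {"commands": "-5 -15 0 0 1;-5 -25 -10 0 1;-5 -15 -30 0 1;0 0 -38 0 1;0 0 -38 0 1;0 0 -38 0 1;0 0 -38 0 1;0 0 -30 0 1;0 0 -15 0 1;0 0 0 0 1"}}

```text
time_s: 30.9
position: [452.4, -111.8, 202.1]
ee_rot: [0.707, -0.031, 0.03, -0.706]
force: [0.4, 0.1, -0.1]
width: 0.8
```

```bash
python3 - <<'E'
from h import *
info(); snap('top','t10');snap('side','s10')
o=np.zeros((540,800,3),np.uint8)
t=cv2.imread('pics/t10.png')[180:270,217:307];o[:]=0;o[:540,:540]=cv2.resize(t,(540,540),interpolation=cv2.INTER_CUBIC)
s=cv2.imread('pics/s10.png')[185:250,230:295];o[:260,540:]=cv2.resize(s,(260,260),interpolation=cv2.INTER_CUBIC)
cv2.imwrite('pics/m4.png',o)
for n in 'top','side':
  a=cv2.imread(f'pics/{n}0.png').astype(int);b=cv2.imread(f'pics/{n[0]}10.png').astype(int)
  pts=dict(slip=[353,-166,7],bottle=None)
  d=abs(a-b).sum(2)
  for nm,(x,y) in ({'slip':(354,282),'bottle':(167,215),'jar':(295,148)} if n=='top' else {'slip':(258,310),'bottle':(231,178),'jar':(359,215)}).items():
    r=np.s_[y-14:y+14,x-10:x+10]; print(n,nm,d[r].mean().round(1))
E
```

```text
t30.90 p [ 452.4 -111.8  202.1] jaw yaw 85.1 w 0.8 F [ 0.4  0.1 -0.1] q6 -1.87 tooly [-0.002 -0.001 -1.   ]
top slip 39.1
top bottle 42.6
top jar 3.5
side slip 1.5
side bottle 26.8
side jar 1.7
```

View pics/m4.png

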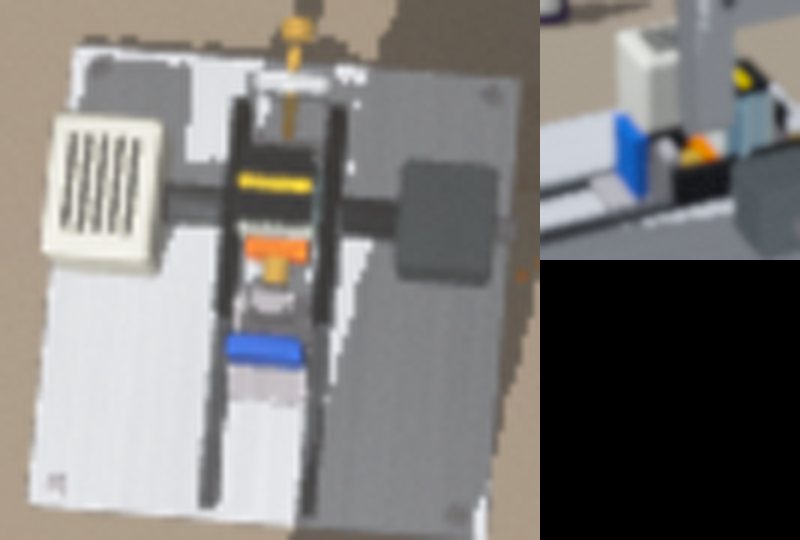

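```bash
python3 -c "
from bench import sign_off; print(sign_off())"
```

```text
the job is handed in; nothing more can be done
None
```

The cell now stands upright in the channel against the steel stop, with the sprung pad pressing on it. I handed the job in at about 31 s. `sign_off` reports no verdict.

**What I did**
- **Grip and placing:** I gripped the cell by its clear faces, turned it 53° and lowered it into the channel. The floor was felt at about 6 N.
- **Finding the stop:** I pushed the blue plate until the force rose from about 7.5 N, the slide's drag. That put the stop at about TCP x = 510.5 mm.
- **Press:** I pressed on to about 13.6 N at the tool. That leaves about 6 N on the cell, worked out from the wrist force and not measured at the pad. Then I backed off and moved clear.

**Last checks**
- **Position:** The last top view shows the cell on the light path, its yellow line across the channel and the pad against its rear face. I judged this by eye and did not measure the cell's final pose. The last side view was partly blocked by the gripper. The one before it, with the fingers already clear, showed the cell upright.
- **Bystanders:** In a before/after comparison the jar was unchanged in both views, and the white box was unchanged from the side. The pictures did differ at the bottle in both views and at the box from the top. I put that down to the arm's shadow or the arm in view, since it went nowhere near the bottle, but I did not confirm it.

**What went wrong or disagreed**
- **First grasp:** It missed because I lifted before the fingers had closed. The cell was not moved, and the second try held.
- **Cameras:** The top and wrist views disagreed by 2 to 4 mm on where the holder is. I used the wrist view and corrected it up close.

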